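# Pack a cold plate into the sample box and shut its lid

## Task

Pack the blue cold plate into the steel sample box: take it out of the rack, lay it down flat on the free trolley top, then take it again across its width and lower it, lying flat, onto the yellow jar lids in the box (do not stand it on edge in there). Then swing the box's hinged lid up past vertical and lower it gently, without letting it fall, until it is fully shut, and let go. Leave the other cold plates, the loose jars and the dropper bottle where they are.

Things in the scene. Friction and masses are not known exactly. Their poses are not given: they have to be found in the camera images.
- plate_blue_center (a point): Centre of the blue rigid cold plate (loose, about 0.2 kg): 120 mm long (its x axis), 25 thick (y), 60 wide (z). It starts on a long edge in one of the rack slots, z up, centre 38 mm and upper edge 68 mm above the trolley. Lying flat, its y axis is vertical (up or down), its centre 12.5 mm up. Set down leaning on a long edge and let go, or pushed at the top, it tips over flat.
- rack: White fixed rack, 130 (x) x 176 mm (y), base 8 mm thick, origin centre of underside. Slots along x at y = -66, 0, 66 mm hold one cold plate each, on edge; colours vary. 41 mm clear between plates; ribs 26 mm high only at the plates' ends (over 45 mm from their middle), 2 mm play a side, plates lift straight out. The trolley top between rack and box is free, at least 160 mm wide.
- box_bed (a point): Centre of the bed in the fixed steel box, on top of the six yellow jar lids (50 mm above the trolley; they cover x -67..67, y -45..45 mm, 14 mm proud of the insert). Axes: z up, x along the hinge, y from hinge to handle side. Box 160 (x) x 150 mm (y) outside, walls 4 mm, rim 38 mm above this point. The plate goes with its length along x, 40 mm finger room each side; flat, it is below the rim.
- lid (a joint): Hinge angle of the steel lid (160 x 150 x 10 mm, about 0.4 kg), rad: 0 = shut on the rim, 1.57 = upright, 1.95 = leaning back on its open stop, where it starts. Nearly frictionless: past vertical, gravity holds it on the stop; short of vertical it falls shut unless held. It shuts only if nothing stands above the rim.
- lid_hinge (a point): Mid-point of the lid's hinge axis, 88 mm above the trolley on the box's -y side (75 mm from the box's centre). x axis = hinge axis (same as the box's x); opening turns the lid's y axis upward. The point turns with the lid.
- lid_bar (a point): Middle of the orange round bar handle on the lid's free edge, parallel to the hinge: 12 mm diameter, 108 mm clear between end brackets, 195 mm from the hinge along the lid's y axis and 5 mm along its z (93 mm above the trolley when shut). 39 mm clear between bar and lid edge: it can be pinched from above at any lid angle and turns between the fingers as the lid swings; free space below it.
- plate_white: White cold plate in the rack, same size as the blue one, origin at the middle of its lower edge; leave alone.
- plate_green: Green cold plate in the rack, same size, origin at the middle of its lower edge; leave alone.
- jar_a: Loose sample jar with white cap, 68 mm across, 82 mm tall, origin under its centre, on the far part of the trolley; leave alone.
- jar_b: Another loose white-capped jar, 68 mm across, 82 mm tall, origin under its centre; leave alone.
- jar_c: Loose empty glass jar, 68 mm across, 74 mm tall, origin under its centre; leave alone.
- dropper: Loose white dropper bottle, 36 mm across, 115 mm tall, origin under its centre; leave alone.
Mind the look-alikes: they are no part of the job. Of the things that look like the part that bears plate_blue_center, the middle-sized one is meant.

How it is judged:
On the way, in this order (a step that is already met when the one before it is completed fails the run):
1. the blue plate lies flat on the trolley top, let go ((angle between plate_blue_center's own y axis and vertical below 0.12 rad or angle between plate_blue_center's own y axis and vertical above 3.0216 rad) and height (world z) of plate_blue_center below 0.017 m and linear speed of plate_blue below 0.03 m/s and contact force between plate_blue and the fingers below 0.05 N), for 0.2 s.
2. the blue plate lies flat on the jar lids in the box, let go, the lid still open (x of plate_blue_center in the frame of box_bed between -0.025 and 0.025 m and y of plate_blue_center in the frame of box_bed between -0.045 and 0.045 m and z of plate_blue_center in the frame of box_bed between 0.006 and 0.018 m and (angle between plate_blue_center's own y axis and vertical below 0.12 rad or angle between plate_blue_center's own y axis and vertical above 3.0216 rad) and value of joint lid above 1.65 rad and contact force between plate_blue and the fingers below 0.05 N), for 0.2 s.
3. the lid is brought past vertical towards shutting (value of joint lid below 1.3 rad), for 0.05 s.
At the end, for the whole second after the job is handed in: The lid is fully shut (within 0.03 rad, 6 mm at the bar), and the blue plate lies flat (within 0.12 rad) on the jar lids in the box, at rest, its centre within 25 mm along the box and 45 mm across it of the middle of the bed (value of joint lid below 0.03 rad and x of plate_blue_center in the frame of box_bed between -0.025 and 0.025 m and y of plate_blue_center in the frame of box_bed between -0.045 and 0.045 m and z of plate_blue_center in the frame of box_bed between 0.006 and 0.018 m and (angle between plate_blue_center's own y axis and vertical below 0.12 rad or angle between plate_blue_center's own y axis and vertical above 3.0216 rad) and linear speed of plate_blue below 0.03 m/s and contact force between plate_blue and the fingers below 0.05 N); the robot touches nothing.
It fails at once if the lid falls (it closes faster than 2 rad/s) (velocity of joint lid below -2 rad/s).
It fails at once if the blue plate stands on edge or steeply tilted (over 0.7 rad) in the box (x of plate_blue_center in the frame of box_bed between -0.08 and 0.08 m and y of plate_blue_center in the frame of box_bed between -0.075 and 0.075 m and z of plate_blue_center in the frame of box_bed below 0.042 m and not (angle between plate_blue_center's own y axis and vertical below 0.7 rad or angle between plate_blue_center's own y axis and vertical above 2.4416 rad)).
It fails at once if another cold plate, a loose jar or the dropper bottle is moved more than 30 mm (distance of any of plate_white, plate_green, jar_a, jar_b, jar_c, dropper from where it was at the start of the episode above 0.03 m).
It also fails if it takes over 69 s, if anything falls off the work surface, if the arm or the gripper's body presses on something with over 40 N, if the wrist force passes 120 N, or if a joint passes its speed limit or range.

## Robot

A 7-joint arm with a two-finger parallel gripper is mounted at the origin on the work surface. World frame = base frame: x ahead of the robot, y to its left, z up, the work surface at z = 0. Lengths are in m, angles in rad, forces in N, time in s.
With the tool pointing down it reaches from about 0.375 to 0.925 m from the base axis. Payload 3.1 kg.
Tool frame: the origin (TCP) lies at the very end of the fingers, on their centre line; the grasp point (between the pads) lies 19 mm behind it; z points along the fingers, y is the line along which they close (so a half turn about z gives the same grasp; the last joint's range is limited). The gripper opens to 85 mm and grips with 20 to 120 N. Pads are 22 mm wide; open, the fingers measure 114 mm over their backs; the gripper's body (76 mm by 85 mm) begins 54 mm behind the grasp point. The pads swing forward as they close: fully open they stand 13 mm farther back than shut.
Start: joints at [-1.351, 0.383, 0.044, 1.598, -0.018, 1.161, -0.05], TCP at [0.203, 0.617, 0.208] pointing down, gripper open.
Joint ranges: [-2.61, 2.61], [-0.41, 2.15], [-1.48, 1.57], [0, 2.5], [-1.57, 4.71], [0.05, 1.97], [-2.85, 2.85]. Speed limits (rad/s): [2.79, 2.79, 3.14, 3.14, 3.14, 3.14, 3.14].

## Interface

Orientations are given as a unit quaternion [x, y, z, w].
In Python, from rig import r, cams, order gives the robot as it stands.
- The arm moves only by the tool jog_arm, never from a script. Its argument "steps" is a list of rows, each a list of 2 entries, a list of its own where there are three numbers: the shift along the tool's x, y, z in mm, then the turn about the tool's z in rad. A call has 1 to 10 rows; each row shifts and turns the commanded pose from where the row before left it, along the tool's axes as they then stand; what a row does not reach is not made up. A row lasts 1/8 s, in which the tool goes at most 62.5 mm and 10.7 degrees, less where a joint would pass 70% of its speed; a pose out of reach is approached as far as the arm can. A call is refused whole if a number of a shift passes 62.5 or a number of a turn 0.188, either way. A call with a gripper value outside its range is refused whole. "grip" is the opening in per cent of the stroke, from 0 (shut) to 100 (fully open), set as the call begins (left out, the last holds). The fingers move at their own pace and stop on an object; the grip force is fixed at half the most. Time passes only in rows, so rows that do not move let the fingers close. It gives the time, the measured TCP pose, the force, the opening and the grip force at its end, in the units of the state.
- r.get_obs(): the state, without advancing time (a new reading comes with each control period).
- cams.get_image(name): name is "side" or "top" or "wrist"; returns a dict with "frame" (420x560x3 uint8, red, green, blue), "depth" (420x560 float32, m along the optical axis (not along the pixel's ray), 0 where there is no reading), "camera_matrix" (3x3 intrinsics, pixels), "R" (3x3) and "t" (3): a world point X has camera coordinates R X + t; the wrist camera has in their place "mount" (4x4, takes a point from camera to tool coordinates, whose origin is the TCP and whose axes are the flange's). Camera axes: x right, y down, z forward; pixel columns grow to the right and rows downward; lengths in m; the calibration is good to about 2 mm. A picture is of the moment at which its call begins: read the wrist's pose just before it.
- order.finish_job(): hands the job in; it is judged then, once.
The state is a dict: "clock": time; "qpos": joint angles; "qvel": joint speeds; "tau": joint torques, N m; "tool_pos": TCP position; "ee_rot": TCP orientation; "contact_force": force on the tool from outside, world axes, zero at the start; "ft_torque": the same for the moment, N m; "width": finger opening in m; "gripper_force": force on a finger pad.
Only numpy, scipy, OpenCV 4.12 (cv2) and the standard library are available. Lean on these libraries where they do the work, as an engineer would, in place of code of your own. Each camera call takes 0.05 s, during which the arm holds its last target. There are 200 camera calls.

## Working session

There is one attempt and no reset: what is moved stays moved. The work goes in short steps, Python scripts to look and compute and a tool call to move; the robot and the scene stay as the last step left them, time stands still between calls to the robot, and variables do not carry over. Pictures are saved under pics/ and viewed, at most 10 in all, crops included, and the job is handed in when it is done.

Besides the shell and the picture viewer there is one more tool, called after "Emit:" by a JSON object that holds its "op" and its "data". jog_arm: Moves the arm, as the interface text tells. Its arguments: {"type":"object","properties":{"steps":{"type":"array","items":{"type":"array"}},"grip":{"type":"number"}},"required":["steps"]}

```bash
mkdir -p pics; ls; python3 - <<'E'
from rig import r,cams,order
import cv2,numpy as np
o=r.get_obs();print({k:np.round(v,3).tolist() for k,v in o.items()})
for n in ["top","side"]:
    d=cams.get_image(n);np.savez(f"{n}0.npz",**d)
    cv2.imwrite(f"pics/{n}0.png",d["frame"][:,:,::-1]);print(n,d["R"],d["t"],d["camera_matrix"])
E
```

```text
pics
{'clock': 0.0, 'qpos': [-1.351, 0.384, 0.044, 1.6, -0.018, 1.161, -0.05], 'qvel': [0.002, -0.001, 0.001, 0.001, -0.001, -0.0, 0.001], 'tau': [-0.0, -43.347, 1.025, -24.951, 0.011, 0.011, -0.0], 'tool_pos': [0.203, 0.617, 0.206], 'ee_rot': [0.158, 0.987, -0.001, -0.0], 'contact_force': [0.679, 1.42, -0.298], 'ft_torque': [-0.029, 0.008, -0.008], 'gripper_force': 0.0, 'width': 0.085}
top [[-0.02625391 -0.99954306  0.01498024]
 [-0.9865116   0.02348375 -0.16199807]
 [ 0.16157225 -0.01903126 -0.98667736]] [0.02113222 0.54242716 1.29458056] [[533.6221633    0.         292.39239428]
 [  0.         533.6221633  205.41132791]
 [  0.           0.           1.        ]]
side [[ 0.99832652 -0.05728241  0.00792943]
 [-0.03081348 -0.64295762 -0.76528167]
 [ 0.04893547  0.76375665 -0.64364672]] [-0.51600588  0.09285852  1.12306293] [[504.39547632   0.         271.22714131]
 [  0.         504.39547632 207.94121425]
 [  0.           0.           1.        ]]
```

View pics/top0.png

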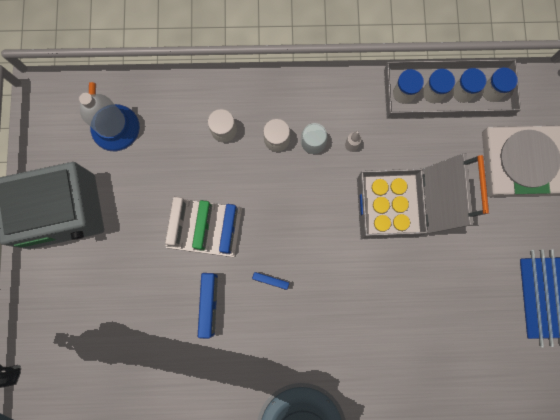

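View pics/side0.png

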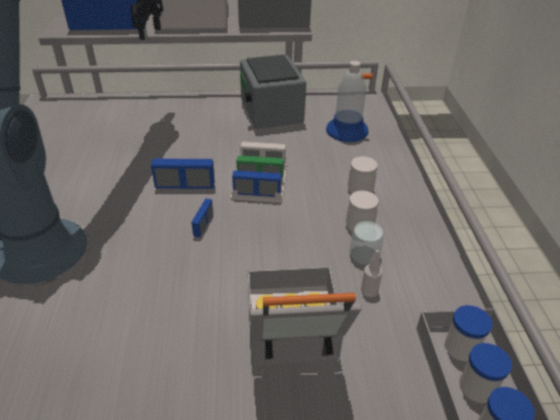

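Top view: a rack at (205,228) holds white, green and blue plates, with blue at (227,228). The larger look-alike is at (207,305) and the smaller at (270,281). The box is at (392,204), lid leaning right, orange bar at (482,184). The side view agrees with this.

```bash
cat > h.py <<'E'
import numpy as np,cv2
def load(n): return dict(np.load(n))
def ray_plane(d,uv,z):
    uv=np.asarray(uv,float).reshape(-1,2);K=d["camera_matrix"];R=d["R"];t=d["t"]
    dirs=np.c_[uv,np.ones(len(uv))]@np.linalg.inv(K).T@R; C=-R.T@t
    return C+dirs*((z-C[2])/dirs[:,2:3])
def pts(d,mask):
    v,u=np.nonzero(mask&(d["depth"]>0));Z=d["depth"][v,u]
    c=(np.c_[u,v,np.ones(len(u))]@np.linalg.inv(d["camera_matrix"]).T)*Z[:,None]
    return (c-d["t"])@d["R"]
def rect(p):
    (c,s,a)=cv2.minAreaRect((p[:,:2]*1000).astype(np.float32));return np.round(c,1),np.round(s,1),round(a,1)
E
python3 - <<'E'
from h import *
d=load("top0.npz");h=cv2.cvtColor(d["frame"],cv2.COLOR_RGB2HSV)
def win(m,u0,u1,v0,v1):
    o=np.zeros_like(m);o[v0:v1,u0:u1]=m[v0:v1,u0:u1];return o
B=(h[...,0]>105)&(h[...,0]<130)&(h[...,1]>150)
for n,w in dict(rackblue=(215,245,195,260),big=(190,220,265,345),small=(248,295,265,295)).items():
    p=pts(d,win(B,*w));top=p[p[:,2]>np.percentile(p[:,2],90)-.008]
    print(n,len(p),np.percentile(p[:,2],[5,50,95]).round(3),rect(p),'top',len(top),rect(top))
Y=win((h[...,0]>20)&(h[...,0]<35)&(h[...,1]>150),360,425,170,240)
n,l,s,c=cv2.connectedComponentsWithStats(Y.astype(np.uint8))
for i in range(1,n):
    if s[i,4]>30: print('lid',s[i,4],c[i].round(1),ray_plane(d,c[i],.05).round(4), pts(d,l==i)[:,2].mean())
O=win((h[...,0]<15)&(h[...,1]>180),470,495,140,220)
p=pts(d,O);print('bar',len(p),p.mean(0),rect(p),np.percentile(p[:,2],[5,50,95]))
G=win((h[...,0]>45)&(h[...,0]<85)&(h[...,1]>120),190,215,190,260);p=pts(d,G);print('green',rect(p[p[:,2]>.06]))
E
```

```text
rackblue 435 [0.064 0.069 0.073] (array([486.4, 168.2]), array([ 22.9, 116.5]), 80.8) top 407 (array([486.4, 168. ]), array([ 22.7, 116.5]), 81.2)
big 825 [0.072 0.077 0.082] (array([303.1, 219.3]), array([ 30.9, 147.9]), 86.6) top 776 (array([302.9, 219.3]), array([ 30.8, 147.6]), 86.6)
small 236 [0.042 0.046 0.05 ] (array([358. ,  66.2]), array([87.4, 16.4]), 71.8) top 229 (array([358. ,  66.2]), array([87.4, 16.4]), 71.8)
lid 194 [379.6 186.7] [[ 0.5844 -0.2132  0.05  ]] 0.05012835628200383
lid 195 [398.5 185.9] [[ 0.5853 -0.261   0.05  ]] 0.05028383707128068
lid 198 [380.8 204.5] [[ 0.5388 -0.2139  0.05  ]] 0.050009914139725144
lid 199 [399.7 203.8] [[ 0.5395 -0.2614  0.05  ]] 0.05041308055678502
lid 198 [382.1 222.6] [[ 0.493  -0.2147  0.05  ]] 0.050610008874800626
lid 197 [401.3 222. ] [[ 0.4935 -0.2626  0.05  ]] 0.05041694616319967
bar 260 [ 0.54089147 -0.38884698  0.27228864] (array([ 541.7, -389.7]), array([121.6,  11.6]), 0.2) [0.26834614 0.27233089 0.27662399]
green (array([497.9, 233.5]), array([ 22.5, 117.9]), 81.0)
```

Emit:
{"op": "jog_arm", "data": {"steps": [[[0, 0, 0], -0.152], [[-35, -40, 0], 0], [[-35, -40, 0], 0], [[-35, -40, 0], 0], [[-35, -40, 0], 0], [[-35, -40, 0], 0], [[-35, -40, 0], 0], [[-35, -40, 0], 0], [[-35, -40, 0], 0], [[-35, -40, 0], 0]], "grip": 58}}

```text
clock: 1.35
tool_pos: [0.4547, 0.2087, 0.2075]
ee_rot: [0.083, 0.997, -0.0, -0.0]
contact_force: [0.4, 1.1, 0.4]
width: 0.0496
gripper_force: 0.0
```

```bash
cat >> h.py <<'E'
from scipy.spatial.transform import Rotation as Ro
def togo(o,target,phi=None):
    """tool shift (mm) and turn to world target; phi = wanted angle of tool y in deg. Shift is in axes AFTER the turn."""
    M=Ro.from_quat(o["ee_rot"]).as_matrix();cur=np.degrees(np.arctan2(M[1,1],M[0,1]))
    turn=0 if phi is None else np.radians((phi-cur+180)%360-180)
    M2=M@Ro.from_euler('z',-turn).as_matrix()
    print('pos',np.round(o["tool_pos"],4),'phi',round(cur,2),'turn',round(-turn,3),'shift',np.round(M2.T@(np.array(target)-o["tool_pos"])*1000,1),'F',np.round(o["contact_force"],1),'w',round(float(o["width"]),4),'gf',np.round(o["gripper_force"],1),'t',np.round(o["clock"],2))
def wrist(cams,r):
    o=r.get_obs();d=cams.get_image("wrist");T=np.eye(4);T[:3,:3]=Ro.from_quat(o["ee_rot"]).as_matrix();T[:3,3]=o["tool_pos"]
    W=np.linalg.inv(T@d["mount"]);d["R"]=W[:3,:3];d["t"]=W[:3,3];return o,d
def blue(d): 
    h=cv2.cvtColor(d["frame"],cv2.COLOR_RGB2HSV);return (h[...,0]>105)&(h[...,0]<130)&(h[...,1]>150)
E
python3 - <<'E'
from h import *;from rig import r,cams
o,d=wrist(cams,r);cv2.imwrite("pics/w1.png",d["frame"][:,:,::-1])
togo(o,[.486,.168,.13],80.7)
p=pts(d,blue(d));n,l,s,c=cv2.connectedComponentsWithStats(blue(d).astype(np.uint8))
for i in range(1,n):
    if s[i,4]>500:
        q=pts(d,l==i);t=q[q[:,2]>.06];print(s[i],c[i],len(t),len(t)>3 and rect(t),np.median(t[:,2]) if len(t) else 0)
E
```

```text
pos [0.4547 0.2087 0.2075] phi 80.51 turn -0.003 shift [-37.5 -35.1  77.5] F [0.4 1.1 0.4] w 0.0496 gf 0.0 t 1.35
[ 240    0   44  118 3673] [262.61965696  56.82875034] 3577 (array([334.1, 215.7]), array([27.8, 96.2]), 86.8) 0.07629731406386575
[  81  106   97   29 1568] [128.56951531 120.70727041] 0 False 0
[ 232  169   25  110 2259] [244.7773351  222.39442231] 2158 (array([489.5, 168.5]), array([ 23.2, 119.2]), 80.7) 0.0674149144979633
[ 473  324   60   41 1274] [506.89874411 341.63657771] 16 (array([454.1, 269.7]), array([3.3, 1.3]), 58.1) 0.30042281709373
```

View pics/w1.png

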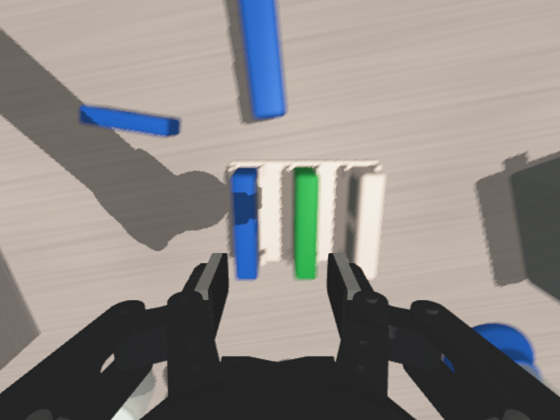

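The wrist view shows the blue plate at (245,222) in the left slot, with green and white beside it. The plate comes out at about (0.489, 0.1685).

Emit:
{"op": "jog_arm", "data": {"steps": [[[-20, -17, 20], 0], [[-20, -17, 20], 0], [[0, 0, 30], 0], [[0, 0, 10], 0], [[0, 0, 0], 0]]}}

```text
clock: 2.02
tool_pos: [0.4872, 0.1705, 0.127]
ee_rot: [0.082, 0.997, -0.001, -0.001]
contact_force: [-0.1, 0.0, 0.2]
width: 0.0498
gripper_force: 0.0
```

```bash
python3 - <<'E'
from h import *;from rig import r,cams
o,d=wrist(cams,r);togo(o,[.4885,.1685,.035],80.7)
b=blue(d);n,l,s,c=cv2.connectedComponentsWithStats(b.astype(np.uint8))
for i in range(1,n):
    if s[i,4]>500:
        q=pts(d,l==i);t=q[q[:,2]>.06];print(s[i],len(t)>3 and rect(t))
E
```

```text
pos [0.4872 0.1705 0.127 ] phi 80.56 turn -0.002 shift [-1.8 -1.7 92. ] F [-0.1  0.   0.2] w 0.0498 gf 0.0 t 2.02
[ 291    0   52   71 3246] (array([366.1, 215.9]), array([31.1, 32.7]), 86.1)
[  49   44  139   49 3560] False
[ 260  136   33  150 4515] (array([489.3, 169.2]), array([ 23.6, 118.1]), 81.0)
[ 522  343   38   53 1138] (array([487.3, 235.2]), array([1.6, 1. ]), 15.6)
```

Within tolerance, so I descend, grip and lift.

Emit:
{"op": "jog_arm", "data": {"steps": [[[-2, -1.5, 30], 0], [[0, 0, 30], 0], [[0, 0, 22], 0], [[0, 0, 8], 0], [[0, 0, 0], 0]]}}

```text
clock: 2.7
tool_pos: [0.4904, 0.169, 0.0384]
ee_rot: [0.082, 0.997, 0.0, 0.0]
contact_force: [0.2, 0.0, 0.1]
width: 0.0497
gripper_force: 0.0
```

Emit:
{"op": "jog_arm", "data": {"steps": [[[0, 0, 0], 0], [[0, 0, 0], 0], [[0, 0, 0], 0], [[0, 0, 0], 0], [[0, 0, 0], 0], [[0, 0, 0], 0]], "grip": 10}}

```text
clock: 3.45
tool_pos: [0.4912, 0.1693, 0.0393]
ee_rot: [0.083, 0.997, 0.001, 0.001]
contact_force: [-1.6, 0.2, 6.3]
width: 0.0226
gripper_force: 59.0
```

Emit:
{"op": "jog_arm", "data": {"steps": [[[0, 0, -10], 0], [[0, 0, -25], 0], [[0, 0, -25], 0], [[0, 0, -20], 0], [[0, 0, 0], 0]]}}

```text
clock: 4.08
tool_pos: [0.4911, 0.1688, 0.1193]
ee_rot: [0.083, 0.997, 0.001, 0.002]
contact_force: [-0.4, -0.5, -3.0]
width: 0.0228
gripper_force: 59.3
```

Emit:
{"op": "jog_arm", "data": {"steps": [[[0, -20, 0], 0], [[0, 0, 0], -0.18], [[-2, -40, 10], 0], [[-3, -40, 20], 0], [[-2, -35, 25], 0], [[0, 0, 18], 0], [[0, 0, 8], 0], [[0, 0, 0], 0], [[0, 0, 0], 0]]}}

```text
clock: 5.2
tool_pos: [0.4957, 0.0343, 0.0372]
ee_rot: [-0.008, 1.0, 0.0, 0.0]
contact_force: [0.4, -0.1, -2.6]
width: 0.0225
gripper_force: 59.4
```

Emit:
{"op": "jog_arm", "data": {"steps": [[[0, 0, 3], 0], [[0, 0, 2], 0], [[0, 0, 0], 0]]}}

```text
clock: 5.58
tool_pos: [0.4952, 0.034, 0.0318]
ee_rot: [-0.007, 1.0, 0.0, -0.0]
contact_force: [-0.3, 0.1, -2.4]
width: 0.0228
gripper_force: 59.4
```

Emit:
{"op": "jog_arm", "data": {"steps": [[[0, 0, 1], 0], [[0, 0, 0], 0]]}}

```text
clock: 5.82
tool_pos: [0.4954, 0.034, 0.0314]
ee_rot: [-0.007, 1.0, 0.0, -0.0]
contact_force: [-2.2, 0.4, 3.7]
width: 0.0225
gripper_force: 60.1
```

Emit:
{"op": "jog_arm", "data": {"steps": [[[0, 0, 0], 0], [[0, 0, 0], 0], [[0, 0, 0], 0], [[0, 0, 0], 0], [[0, 0, -5], 0], [[0, 0, -5], 0]], "grip": 100}}

```text
clock: 6.58
tool_pos: [0.4953, 0.0338, 0.0411]
ee_rot: [-0.007, 1.0, -0.0, 0.0]
contact_force: [0.0, -0.7, 0.2]
width: 0.0852
gripper_force: 0.0
```

```bash
python3 - <<'E'
from h import *;from rig import r,cams
o,d=wrist(cams,r);togo(o,[.5,.03,.05],90.9);cv2.imwrite("pics/w2.png",d["frame"][:,:,::-1])
E
```

```text
pos [0.4953 0.0338 0.0411] phi 90.82 turn -0.001 shift [-4.6 -3.9 -8.9] F [ 0.  -0.7  0.2] w 0.0852 gf 0.0 t 6.58
```

View pics/w2.png

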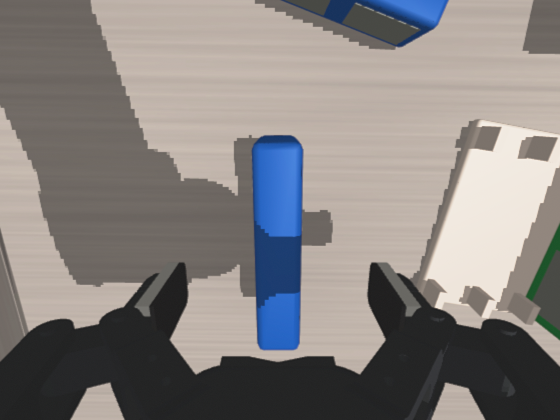

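The plate stands on edge at (278,240) between the open fingers, with clear surface to the left. I push its top towards -y.

Emit:
{"op": "jog_arm", "data": {"steps": [[[0, -25, 0], 0], [[0, -10, 0], 0], [[0, -10, 0], 0], [[0, -10, 0], 0], [[0, -5, -5], 0], [[0, 0, -30], 0], [[0, 0, -30], 0], [[0, 0, -30], 0], [[0, 0, 0], 0]]}}

```text
clock: 7.75
tool_pos: [0.4988, -0.0258, 0.1386]
ee_rot: [-0.007, 1.0, 0.001, 0.003]
contact_force: [0.3, 0.3, 0.3]
width: 0.0855
gripper_force: 0.0
```

```bash
python3 - <<'E'
from h import *;from rig import r,cams
o,d=wrist(cams,r);cv2.imwrite("pics/w3.png",d["frame"][:,:,::-1])
n,l,s,c=cv2.connectedComponentsWithStats(blue(d).astype(np.uint8))
for i in range(1,n):
    if s[i,4]>800:
        q=pts(d,l==i);print(s[i],rect(q),np.percentile(q[:,2],[5,50,95]).round(4))
togo(o,[.5,0,.05],90.9)
E
```

```text
[ 335    0  126   60 3605] (array([360.1,  64.9]), array([89.3, 18.9]), 71.8) [0.0267 0.045  0.0464]
[ 325  126   44  140 4294] (array([492.9,  32.8]), array([117.4,  23.9]), 1.2) [0.0512 0.0593 0.0606]
[108 221  21  62 815] (array([ 540.3, -162. ]), array([49.3,  4.3]), 0.5) [0.0521 0.0629 0.0699]
pos [ 0.4988 -0.0258  0.1386] phi 90.83 turn -0.001 shift [-1.1 25.7 88.7] F [0.3 0.3 0.3] w 0.0855 gf 0.0 t 7.75
```

View pics/w3.png

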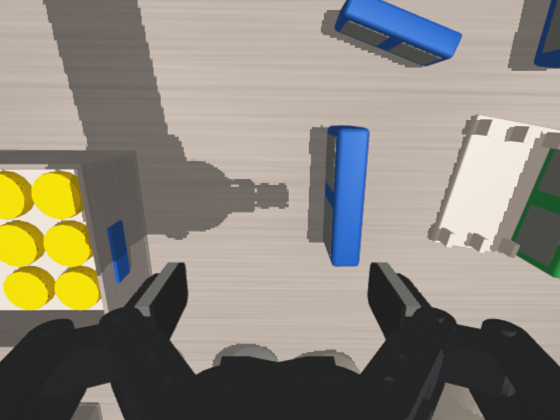

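The plate still stands at (347,195), so the open fingertips passed above it. I'll use the shut fingers from the +y side.

Emit:
{"op": "jog_arm", "data": {"steps": [[[0, 56, 0], 0], [[0, 56, 0], 0], [[0, 0, 40], 0], [[0, 0, 40], 0], [[0, 0, 13], 0], [[0, 0, 0], 0]], "grip": 0}}

```text
clock: 8.55
tool_pos: [0.4932, 0.0852, 0.0416]
ee_rot: [-0.007, 1.0, -0.001, -0.002]
contact_force: [0.8, -0.7, -0.1]
width: -0.0001
gripper_force: 0.0
```

Emit:
{"op": "jog_arm", "data": {"steps": [[[0, -15, 0], 0], [[0, -10, 0], 0], [[0, -10, 0], 0], [[0, -10, 0], 0], [[0, -10, 0], 0], [[0, -5, 0], 0], [[0, 0, 0], 0]]}}

```text
clock: 9.43
tool_pos: [0.4953, 0.0254, 0.0427]
ee_rot: [-0.007, 1.0, -0.0, -0.0]
contact_force: [1.4, 0.1, -0.4]
width: 0.0001
gripper_force: 0.0
```

Emit:
{"op": "jog_arm", "data": {"steps": [[[0, 0, -30], 0], [[0, 0, -40], 0], [[0, 0, -40], 0], [[0, 0, 0], 0]], "grip": 100}}

```text
clock: 9.93
tool_pos: [0.4987, 0.0269, 0.1564]
ee_rot: [-0.008, 1.0, 0.001, 0.004]
contact_force: [0.4, -0.7, 0.0]
width: 0.0721
gripper_force: 0.0
```

```bash
python3 - <<'E'
from h import *;from rig import r,cams
o,d=wrist(cams,r);cv2.imwrite("pics/w4.png",d["frame"][:,:,::-1])
n,l,s,c=cv2.connectedComponentsWithStats(blue(d).astype(np.uint8))
for i in range(1,n):
    if s[i,4]>800:
        q=pts(d,l==i);print(s[i],rect(q),np.percentile(q[:,2],[5,50,95]).round(4))
togo(o,[.5,0,.05],90.9)
E
```

```text
[ 274    0  110   67 3075] (array([360.3,  65.5]), array([89.1, 18.8]), 71.9) [0.0393 0.045  0.0464]
[ 464    0   96   69 3515] (array([354.1, 214.6]), array([29.7, 56. ]), 87.4) [0.0118 0.0743 0.0773]
[ 271  125   29  131 3484] (array([492.8,  33.4]), array([117. ,  23.6]), 1.3) [0.0578 0.0594 0.0607]
[ 57 214  26  58 915] (array([ 540.6, -161.9]), array([50. ,  4.7]), 1.2) [0.0515 0.0623 0.0698]
pos [0.4987 0.0269 0.1564] phi 90.87 turn -0.0 shift [ -0.  -27.2 106.3] F [ 0.4 -0.7  0. ] w 0.0721 gf 0.0 t 9.93
```

View pics/w4.png

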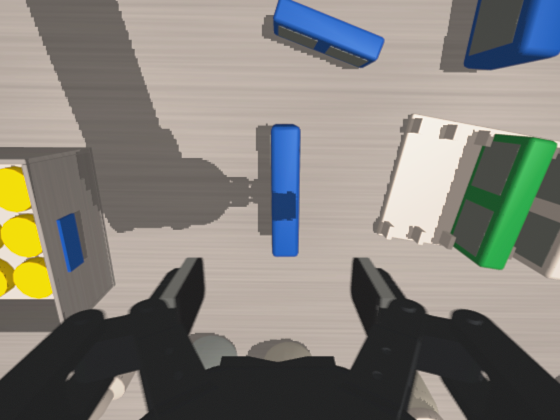

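The plate still stands at (285,190). I'll repeat the push and stop partway to look.

Emit:
{"op": "jog_arm", "data": {"steps": [[[0, 58, 0], 0], [[0, 0, 40], 0], [[0, 0, 40], 0], [[0, 0, 33], 0], [[0, -15, 0], 0], [[0, -10, 0], 0], [[0, -10, 0], 0], [[0, 0, 0], 0]], "grip": 0}}

```text
clock: 10.98
tool_pos: [0.4962, 0.0474, 0.041]
ee_rot: [-0.006, 1.0, 0.0, 0.001]
contact_force: [-0.3, 0.3, -0.0]
width: -0.0001
gripper_force: 0.0
```

```bash
python3 - <<'E'
from h import *;from rig import r,cams
togo(r.get_obs(),[.5,0,.05],90.9)
d=cams.get_image("side");w=cams.get_image("wrist")
a=cv2.resize(d["frame"][110:310,150:400],(500,400));b=cv2.resize(w["frame"],(300,225));c=np.zeros((400,800,3),np.uint8);c[:,:500]=a;c[:225,500:]=b
cv2.imwrite("pics/s5.png",c[:,:,::-1])
E
```

```text
pos [0.4962 0.0474 0.041 ] phi 90.65 turn -0.004 shift [ -3.1 -47.4  -9. ] F [-0.3  0.3 -0. ] w -0.0001 gf 0.0 t 10.98
```

View pics/s5.png

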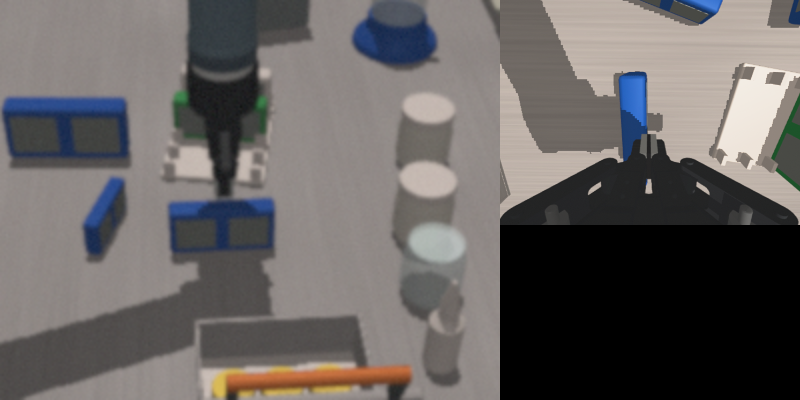

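Both views show the thin shut fingers at (225,180), right at the plate and tilting it slightly. The earlier push stopped too short, so I push further.

Emit:
{"op": "jog_arm", "data": {"steps": [[[0, -10, 0], 0], [[0, -10, 0], 0], [[0, -10, 0], 0], [[0, -10, 0], 0], [[0, -10, 0], 0], [[0, 0, 0], 0], [[0, 0, 0], 0]]}}

```text
clock: 11.95
tool_pos: [0.4958, -0.0009, 0.0397]
ee_rot: [-0.007, 1.0, 0.0, -0.0]
contact_force: [-0.0, 0.3, 0.2]
width: -0.0004
gripper_force: 0.0
```

Emit:
{"op": "jog_arm", "data": {"steps": [[[0, 0, -40], 0], [[0, 0, -40], 0], [[0, 0, -20], 0], [[0, 0, 0], 0]], "grip": 100}}

```text
clock: 12.45
tool_pos: [0.4975, -0.0003, 0.1415]
ee_rot: [-0.008, 1.0, 0.001, 0.002]
contact_force: [-1.1, -0.0, 0.7]
width: 0.0723
gripper_force: 0.0
```

```bash
python3 - <<'E'
from h import *;from rig import r,cams
o,d=wrist(cams,r)
n,l,s,c=cv2.connectedComponentsWithStats(blue(d).astype(np.uint8))
for i in range(1,n):
    if s[i,4]>300:
        q=pts(d,l==i);print(s[i],rect(q),np.percentile(q[:,2],[5,50,95]).round(4))
togo(o,[.5,0,.05],90.9)
E
```

```text
[ 306    0  119   67 3461] (array([360.4,  65.2]), array([89.1, 18.8]), 72.0) [0.0334 0.045  0.0464]
[ 503    0   57   69 1184] (array([357.9, 202.7]), array([57.4, 20.7]), 18.4) [0.0051 0.0307 0.0581]
[ 300  128   35  137 3983] (array([492.7,  33.1]), array([116.8,  24.1]), 1.2) [0.0565 0.0594 0.0606]
[ 78 221  25  61 915] (array([ 540.2, -161.7]), array([49.7,  4.9]), 0.3) [0.0518 0.0624 0.0699]
pos [ 4.975e-01 -3.000e-04  1.415e-01] phi 90.88 turn -0.0 shift [-2.   0.1 91.6] F [-1.1 -0.   0.7] w 0.0723 gf 0.0 t 12.45
```

Emit:
{"op": "jog_arm", "data": {"steps": [[[0, 43, 0], 0], [[0, 43, 0], 0], [[0, 0, 40], 0], [[0, 0, 40], 0], [[0, 0, 35], 0], [[0, -15, 0], 0], [[0, 0, 0], 0]], "grip": 0}}

```text
clock: 13.38
tool_pos: [0.4947, 0.0674, 0.0248]
ee_rot: [-0.005, 1.0, -0.001, -0.0]
contact_force: [0.8, 0.2, 0.6]
width: 0.0007
gripper_force: 0.0
```

```bash
python3 - <<'E'
from h import *;from rig import r,cams
o=r.get_obs();togo(o,[.5,0,.05],90.9)
d=cams.get_image("side")
p=d["R"]@o["tool_pos"]+d["t"];uv=d["camera_matrix"]@p;uv=uv[:2]/uv[2];print('tcp px',uv,p[2])
m=np.zeros((420,560),bool);m[130:225,235:290]=True
dark=m&(d["frame"].max(2)<70);q=pts(d,dark);q=q[abs(q[:,0]-o["tool_pos"][0])<.04];q=q[abs(q[:,1]-o["tool_pos"][1])<.04]
print(len(q),np.percentile(q[:,2],[0,1,5,20]).round(4));k=q[q[:,2]<np.percentile(q[:,2],5)];print(k.mean(0).round(4),k.min(0).round(4),k.max(0).round(4))
a=d["frame"][150:230,220:310].copy();cv2.imwrite("pics/s6.png",cv2.resize(a,None,fx=6,fy=6)[:,:,::-1])
E
```

```text
pos [0.4947 0.0674 0.0248] phi 90.62 turn -0.005 shift [ -4.2 -67.5 -25.1] F [0.8 0.2 0.6] w 0.0007 gf 0.0 t 13.38
tcp px [260.21553048 214.46641129] 1.18277838929843
1473 [0.056  0.0633 0.1162 0.1751]
[0.495  0.0506 0.078 ] [0.4831 0.0298 0.056 ] [0.5042 0.0592 0.115 ]
```

View pics/s6.png

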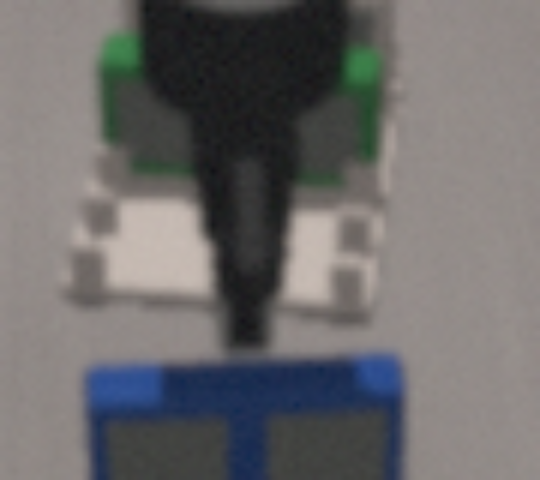

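The shut fingertip shows at crop (247,345), about 20 mm above the reported TCP, so the earlier pushes went over the plate. At this height (real tip about 45 mm) the push should make contact.

Emit:
{"op": "jog_arm", "data": {"steps": [[[0, -10, 0], 0], [[0, -10, 0], 0], [[0, -10, 0], 0], [[0, -10, 0], 0], [[0, -10, 0], 0], [[0, -5, 0], 0], [[0, 0, 0], 0]]}}

```text
clock: 14.3
tool_pos: [0.4954, 0.0143, 0.0247]
ee_rot: [-0.007, 1.0, -0.0, -0.0]
contact_force: [1.0, 0.6, 0.3]
width: 0.0001
gripper_force: 0.0
```

Emit:
{"op": "jog_arm", "data": {"steps": [[[0, 0, -40], 0], [[0, 0, -40], 0], [[0, 0, -30], 0], [[0, 0, 0], 0]]}}

```text
clock: 14.8
tool_pos: [0.4981, 0.0158, 0.1375]
ee_rot: [-0.008, 1.0, 0.001, 0.003]
contact_force: [-0.3, 0.3, -0.1]
width: 0.0
gripper_force: 0.0
```

```bash
cat > look.py <<'E'
from h import *;from rig import r,cams
import sys
o,d=wrist(cams,r)
n,l,s,c=cv2.connectedComponentsWithStats(blue(d).astype(np.uint8))
for i in range(1,n):
    if s[i,4]>300:
        q=pts(d,l==i);print(s[i],rect(q),np.percentile(q[:,2],[5,50,95]).round(4))
togo(o,[.5,0,.05],90.9)
cv2.imwrite(sys.argv[1],d["frame"][:,:,::-1])
E
python3 look.py pics/w7.png
```

```text
[ 287    0  120   65 3469] (array([360.2,  65.3]), array([89.5, 18.8]), 71.8) [0.0344 0.045  0.0464]
[ 489    0   71   67 1749] (array([359.4, 202.8]), array([55.3, 20.3]), 20.3) [0.0063 0.0464 0.0717]
[ 214  126   67  125 3195] (array([493.8, -11.1]), array([116.9,  58.5]), 1.5) [0.0228 0.0244 0.0256]
[  55  221   28   63 1049] (array([ 540.6, -161.9]), array([49.6,  5.1]), 1.0) [0.0516 0.0624 0.0699]
pos [0.4981 0.0158 0.1375] phi 90.87 turn -0.0 shift [ -1.1 -15.9  87.5] F [-0.3  0.3 -0.1] w 0.0 gf 0.0 t 14.8
```

It lies flat at (0.494, -0.011). I go above it with the gripper open, stay high, and check the real tip height.

Emit:
{"op": "jog_arm", "data": {"steps": [[[4, -27, 30], 0], [[0, 0, 40], 0], [[0, 0, 40], 0], [[0, 0, 12], 0], [[0, 0, 0], 0], [[0, 0, 0], 0]], "grip": 100}}

```text
clock: 15.6
tool_pos: [0.4932, -0.0121, 0.0139]
ee_rot: [-0.007, 1.0, 0.0, 0.001]
contact_force: [0.4, -0.4, 0.8]
width: 0.0857
gripper_force: 0.0
```

```bash
python3 - <<'E'
from h import *;from rig import r,cams
o=r.get_obs();togo(o,[.4938,-.0111,.0],91.2)
d=cams.get_image("side")
for s in (-.05,.05):
  for z in (0,.03):
    p=d["R"]@(o["tool_pos"]+[0,s,z])+d["t"];uv=d["camera_matrix"]@p;print(s,z,(uv[:2]/uv[2]).round(1))
a=d["frame"][150:250,200:310].copy();cv2.imwrite("pics/s8.png",cv2.resize(a,None,fx=6,fy=6)[:,:,::-1])
E
```

```text
pos [ 0.4932 -0.0121  0.0139] phi 90.82 turn -0.007 shift [-0.6  0.9 13.9] F [ 0.4 -0.4  0.8] w 0.0857 gf 0.0 t 15.6
-0.05 0 [262.  257.4]
-0.05 0.03 [262.  247.5]
0.05 0 [260.1 226.4]
0.05 0.03 [260.1 216.6]
```

View pics/s8.png

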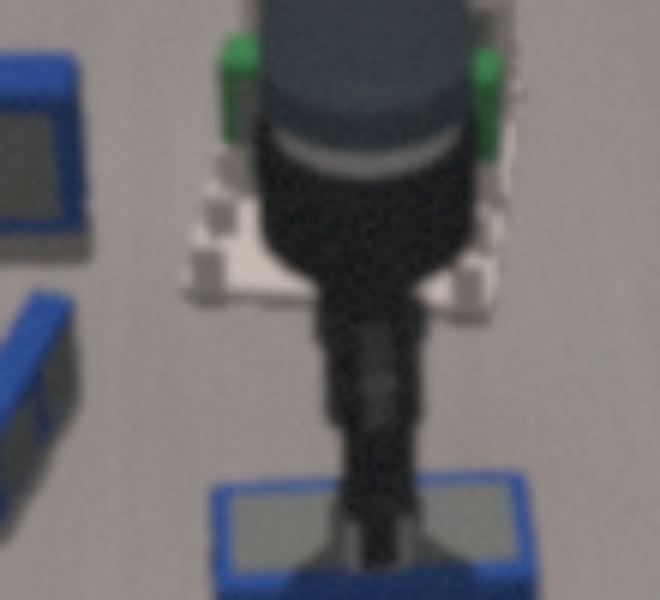

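The near fingertip shows at crop (380,565), about 33 mm above the reported TCP when fully open, which matches the 20 mm + 13 mm. I descend accordingly and watch the force.

Emit:
{"op": "jog_arm", "data": {"steps": [[[-1, 1, 15], 0], [[0, 0, 10], 0], [[0, 0, 4], 0], [[0, 0, 0], 0]]}}

```text
clock: 16.15
tool_pos: [0.4924, -0.0113, -0.0168]
ee_rot: [-0.007, 1.0, -0.0, -0.001]
contact_force: [-0.7, -0.4, -0.1]
width: 0.0854
gripper_force: 0.0
```

Emit:
{"op": "jog_arm", "data": {"steps": [[[0, 0, 3], 0], [[0, 0, 0], 0]]}}

```text
clock: 16.4
tool_pos: [0.4929, -0.0112, -0.0193]
ee_rot: [-0.007, 1.0, 0.0, -0.0]
contact_force: [-0.8, 0.0, -0.7]
width: 0.0853
gripper_force: 0.0
```

Emit:
{"op": "jog_arm", "data": {"steps": [[[0, 0, 0], 0], [[0, 0, 0], 0], [[0, 0, 0], 0], [[0, 0, 0], 0], [[0, 0, 0], 0]], "grip": 40}}

```text
clock: 17.02
tool_pos: [0.4935, -0.0112, -0.0187]
ee_rot: [-0.007, 1.0, 0.0, 0.0]
contact_force: [0.1, -0.8, 5.8]
width: 0.0586
gripper_force: 66.1
```

Emit:
{"op": "jog_arm", "data": {"steps": [[[0, 0, -10], 0], [[0, 0, -30], 0], [[0, 0, -45], 0], [[0, 0, -45], 0], [[0, 0, 0], 0]]}}

```text
clock: 17.65
tool_pos: [0.4962, -0.011, 0.1144]
ee_rot: [-0.007, 1.0, 0.001, 0.004]
contact_force: [0.1, 0.5, -2.8]
width: 0.0585
gripper_force: 65.5
```

Emit:
{"op": "jog_arm", "data": {"steps": [[[-11, -40, 0], 0], [[-11, -56, 0], 0], [[-11, -56, 0], 0], [[-11, -56, 0], 0], [[0, -18, 0], 0], [[0, 0, 0], 0]]}}

```text
clock: 18.4
tool_pos: [0.5379, -0.2379, 0.109]
ee_rot: [-0.005, 1.0, 0.0, -0.002]
contact_force: [0.2, 0.7, -2.0]
width: 0.0586
gripper_force: 65.4
```

```bash
python3 look.py pics/w9.png; python3 - <<'E'
from h import *;from rig import r,cams
o,d=wrist(cams,r);togo(o,[.539,-.2377,.032],90.9)
h=cv2.cvtColor(d["frame"],cv2.COLOR_RGB2HSV);Y=(h[...,0]>20)&(h[...,0]<35)&(h[...,1]>150)
p=pts(d,Y);print(len(p),p.min(0),p.max(0))
E
```

```text
[  205   151   145   214 11895] (array([ 531.8, -238.7]), array([103.3,  59.8]), 0.9) [0.1496 0.152  0.1531]
pos [ 0.5379 -0.2379  0.109 ] phi 90.59 turn -0.005 shift [ 33.9 238.4  59.2] F [ 0.2  0.7 -2. ] w 0.0586 gf 65.4 t 18.4
pos [ 0.5386 -0.2353  0.109 ] phi 90.78 turn -0.002 shift [-0.6 -2.6 77. ] F [ 0.4  0.6 -2.7] w 0.0586 gf 65.5 t 18.45
1467 [ 0.47505781 -0.2827595   0.04066117] [ 0.49152464 -0.19738769  0.05144252]
```

View pics/w9.png

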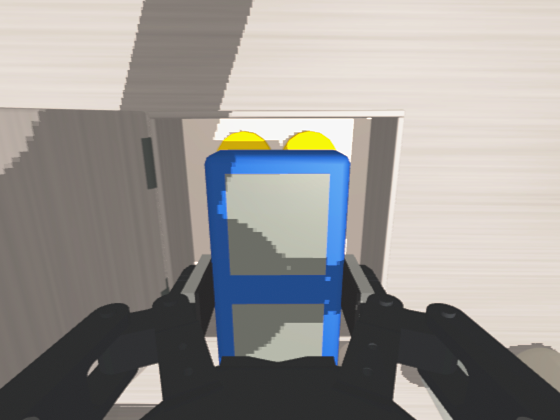

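The plate is held level at (280,260) over the bed, aligned with the box walls. I lower it.

Emit:
{"op": "jog_arm", "data": {"steps": [[[0, -1, 30], 0], [[0, 0, 25], 0], [[0, 0, 15], 0], [[0, 0, 4], 0], [[0, 0, 0], 0]]}}

```text
clock: 19.12
tool_pos: [0.5407, -0.237, 0.0371]
ee_rot: [-0.008, 1.0, 0.0, 0.0]
contact_force: [-0.1, -0.8, -2.2]
width: 0.0587
gripper_force: 65.4
```

Emit:
{"op": "jog_arm", "data": {"steps": [[[0, 0, 3], 0], [[0, 0, 0], 0]]}}

```text
clock: 19.38
tool_pos: [0.5405, -0.2377, 0.0343]
ee_rot: [-0.007, 1.0, -0.0, 0.0]
contact_force: [0.5, -0.1, -2.4]
width: 0.0586
gripper_force: 65.4
```

Emit:
{"op": "jog_arm", "data": {"steps": [[[0, 0, 2], 0], [[0, 0, 0], 0]]}}

```text
clock: 19.62
tool_pos: [0.54, -0.2375, 0.0317]
ee_rot: [-0.007, 1.0, 0.0, -0.0]
contact_force: [-0.4, -0.4, -2.2]
width: 0.0589
gripper_force: 65.4
```

Emit:
{"op": "jog_arm", "data": {"steps": [[[0, 0, 0.5], 0], [[0, 0, 0], 0]]}}

```text
clock: 19.88
tool_pos: [0.5402, -0.2376, 0.0314]
ee_rot: [-0.007, 1.0, 0.0, 0.0]
contact_force: [-0.4, -0.2, -1.2]
width: 0.0583
gripper_force: 65.7
```

Emit:
{"op": "jog_arm", "data": {"steps": [[[0, 0, 0], 0], [[0, 0, 0], 0], [[0, 0, 0], 0], [[0, 0, 0], 0], [[0, 0, -20], 0], [[0, 0, -40], 0], [[0, 0, -40], 0], [[0, 0, 0], 0]], "grip": 95}}

```text
clock: 20.88
tool_pos: [0.5438, -0.2395, 0.1369]
ee_rot: [-0.007, 1.0, -0.001, 0.005]
contact_force: [0.5, -0.4, -0.1]
width: 0.0812
gripper_force: 0.0
```

```bash
python3 look.py pics/w10.png; python3 - <<'E'
from h import *;from rig import r,cams
d=cams.get_image("side");h=cv2.cvtColor(d["frame"],cv2.COLOR_RGB2HSV)
O=(h[...,0]<15)&(h[...,1]>150);O[:260]=0;O[340:]=0;O[:,:240]=0;O[:,370:]=0
p=pts(d,O);print('bar',len(p),np.median(p,0),rect(p))
togo(r.get_obs(),[.541,-.389,.266],90.9)
E
```

```text
[ 241  131   79  147 4550] (array([ 541.5, -237.9]), array([118.2,  58.1]), 1.2) [0.0728 0.0744 0.0756]
pos [ 0.5438 -0.2395  0.1369] phi 90.78 turn -0.002 shift [ 40.9 240.4  85.8] F [ 0.5 -0.4 -0.1] w 0.0812 gf 0.0 t 20.88
bar 665 [ 0.54126362 -0.39481024  0.27299822] (array([ 542.9, -393.6]), array([121.3,  10.1]), 0.6)
pos [ 0.5406 -0.2377  0.1326] phi 90.81 turn -0.002 shift [   1.7 -151.4 -133.4] F [-1.   0.3 -0.6] w 0.0811 gf 0.0 t 20.98
```

The plate lies flat in the box, with its top at 74.4 mm and within 3 mm of the bed centre. Next I go above the bar.

Emit:
{"op": "jog_arm", "data": {"steps": [[[0, 0, -60], 0], [[0, 0, -60], 0], [[0, 0, -60], 0], [[0, 0, -20], 0], [[0, -50, 0], 0], [[0, -50, 0], 0], [[0, -50, 0], 0], [[0, -2, 0], 0], [[0, 0, 0], 0]], "grip": 50}}

```text
clock: 22.1
tool_pos: [0.5418, -0.3889, 0.3295]
ee_rot: [-0.007, 1.0, 0.001, -0.001]
contact_force: [0.6, 0.8, 0.7]
width: 0.0432
gripper_force: 0.0
```

```bash
python3 - <<'E'
from h import *;from rig import r,cams
o,d=wrist(cams,r);h=cv2.cvtColor(d["frame"],cv2.COLOR_RGB2HSV)
O=(h[...,0]<15)&(h[...,1]>150);p=pts(d,O);p=p[p[:,2]>.2];print(len(p),np.median(p,0),rect(p),np.percentile(p[:,2],[5,95]))
togo(o,[.541,-.390,.231],90.9)
E
```

```text
984 [ 0.54297943 -0.39336119  0.27140526] (array([ 543.9, -390.2]), array([123.5,  12.2]), 1.2) [0.26827826 0.27322981]
pos [ 0.5418 -0.3889  0.3295] phi 90.78 turn -0.002 shift [ 0.6 -1.3 98.5] F [0.6 0.8 0.7] w 0.0432 gf 0.0 t 22.1
```

Emit:
{"op": "jog_arm", "data": {"steps": [[[0, -1, 40], 0], [[0, 0, 35], 0], [[0, 0, 18], 0], [[0, 0, 5], 0], [[0, 0, 0], 0]]}}

```text
clock: 22.78
tool_pos: [0.5431, -0.3904, 0.2342]
ee_rot: [-0.008, 1.0, -0.0, 0.001]
contact_force: [-0.7, 0.0, 0.4]
width: 0.0433
gripper_force: 0.0
```

Emit:
{"op": "jog_arm", "data": {"steps": [[[0, 0, 0], 0], [[0, 0, 0], 0], [[0, 0, 0], 0], [[0, 0, 0], 0], [[0, 0, 0], 0]], "grip": 5}}

```text
clock: 23.4
tool_pos: [0.543, -0.3906, 0.235]
ee_rot: [-0.007, 1.0, -0.0, 0.001]
contact_force: [-1.7, 2.0, 6.0]
width: 0.0095
gripper_force: 58.7
```

```bash
python3 - <<'E'
from h import *;from rig import r
o=r.get_obs();togo(o,[.541,-.390,.231],90.9)
# arc: box y ~ world y; hinge
hy,hz=-.2377-.075,.088
f=lambda a:np.array([hy+.195*np.cos(a)-.005*np.sin(a),hz+.195*np.sin(a)+.005*np.cos(a)])
A=np.concatenate([np.linspace(1.95,.3,23),np.linspace(.22,0,5)]);P=np.array([f(a) for a in A])
print(P[0],P[-1]);D=np.diff(P,axis=0)*1000;print(np.c_[D[:,0],-D[:,1]].round(1).tolist())
E
```

```text
pos [ 0.543  -0.3906  0.235 ] phi 90.82 turn -0.001 shift [2.  0.7 4. ] F [-1.7  2.   6. ] w 0.0095 gf 58.7 t 23.4
[-0.38953006  0.26729624] [-0.1177  0.093 ]
[[13.7, -5.3], [14.0, -4.2], [14.3, -3.2], [14.5, -2.1], [14.6, -1.0], [14.6, 0.1], [14.6, 1.2], [14.4, 2.3], [14.2, 3.4], [13.9, 4.4], [13.6, 5.5], [13.1, 6.5], [12.6, 7.4], [12.0, 8.4], [11.3, 9.2], [10.6, 10.1], [9.8, 10.8], [9.0, 11.5], [8.1, 12.2], [7.2, 12.7], [6.2, 13.2], [5.2, 13.7], [4.4, 15.0], [2.3, 10.5], [1.7, 10.6], [1.2, 10.7], [0.6, 10.7]]
```

Emit:
{"op": "jog_arm", "data": {"steps": [[[0, 7, -2.5], 0], [[0, 13.7, -5], 0], [[0, 14, -4], 0], [[0, 14.3, -3], 0], [[0, 14.5, -2], 0], [[0, 14.6, -0.6], 0], [[0, 14.6, 0.6], 0], [[0, 7.3, 0.5], 0], [[0, 0, 0], 0]]}}

```text
clock: 24.52
tool_pos: [0.5413, -0.2878, 0.2507]
ee_rot: [-0.008, 1.0, 0.001, 0.0]
contact_force: [-0.5, 0.7, 7.7]
width: 0.0095
gripper_force: 61.9
```

```bash
cat > arc.py <<'E'
from h import *;from rig import r
from scipy.optimize import brentq
o=r.get_obs();hy,hz=-.3127,.088
f=lambda a:np.array([hy+.195*np.cos(a)-.005*np.sin(a),hz+.195*np.sin(a)+.005*np.cos(a)])
b=np.array([o["tool_pos"][1]+.0011,o["tool_pos"][2]+.0323])
a=np.arctan2(b[1]-hz,b[0]-hy)-np.arctan2(.005,.195)
print('bar',b,'r',np.hypot(b[0]-hy,b[1]-hz),'angle',a);togo(o,[.543,b[0],b[1]],90.9)
D=np.diff(np.array([b]+[f(x) for x in np.linspace(a,0,int(np.ceil(a/.075))+1)[1:]]),axis=0)*1000
print(np.c_[D[:,0],-D[:,1]].round(1).tolist())
E
python3 arc.py
```

```text
bar [-0.28667943  0.28297183] r 0.19670049038118084 angle 1.4124868040083352
pos [ 0.5413 -0.2878  0.2507] phi 90.97 turn 0.001 shift [ -1.7   1.2 -32.3] F [-0.5  0.7  7.7] w 0.0095 gf 61.9 t 24.52
[[14.1, 4.1], [14.1, 3.5], [13.8, 4.5], [13.4, 5.6], [12.9, 6.5], [12.4, 7.5], [11.8, 8.4], [11.2, 9.2], [10.5, 10.0], [9.7, 10.8], [8.9, 11.5], [8.0, 12.1], [7.1, 12.7], [6.1, 13.2], [5.1, 13.6], [4.1, 13.9], [3.0, 14.2], [2.0, 14.4], [0.9, 14.5]]
```

Emit:
{"op": "jog_arm", "data": {"steps": [[[0, 14.1, 3.2], 0], [[0, 14.1, 3.5], 0], [[0, 13.8, 4.5], 0], [[0, 13.4, 5.6], 0], [[0, 12.9, 6.5], 0], [[0, 12.4, 7.5], 0], [[0, 11.8, 8.4], 0], [[0, 11.2, 9.2], 0], [[0, 0, 0], 0]]}}

```text
clock: 25.65
tool_pos: [0.5397, -0.1839, 0.1994]
ee_rot: [-0.009, 1.0, 0.001, -0.0]
contact_force: [2.8, 3.0, 4.2]
width: 0.0092
gripper_force: 66.9
```

```bash
python3 arc.py
```

```text
bar [-0.18276654  0.23174803] r 0.19376841529185534 angle 0.8101967747383325
pos [ 0.5397 -0.1839  0.1994] phi 90.97 turn 0.001 shift [ -3.3   1.1 -32.3] F [2.8 3.  4.2] w 0.0092 gf 66.9 t 25.65
[[11.2, 9.1], [9.5, 10.7], [8.7, 11.4], [7.8, 12.0], [6.9, 12.6], [6.0, 13.1], [5.0, 13.5], [4.0, 13.8], [3.0, 14.0], [1.9, 14.2], [0.9, 14.3]]
```

Emit:
{"op": "jog_arm", "data": {"steps": [[[-0.5, 10.5, 9.5], 0], [[-0.5, 9.5, 10.7], 0], [[-0.5, 8.7, 11.4], 0], [[-0.5, 7.8, 12], 0], [[0, 6.9, 12.6], 0], [[0, 6, 13.1], 0], [[0, 5, 13.5], 0], [[0, 2, 6.9], 0], [[0, 0, 0], 0]]}}

```text
clock: 26.78
tool_pos: [0.5388, -0.1276, 0.1086]
ee_rot: [-0.008, 1.0, 0.001, -0.002]
contact_force: [0.4, 6.4, 0.8]
width: 0.0094
gripper_force: 72.0
```

```bash
python3 arc.py
```

```text
bar [-0.12647622  0.14094231] r 0.19360316135668013 angle 0.2513507074818698
pos [ 0.5388 -0.1276  0.1086] phi 90.9 turn -0.0 shift [ -4.1   1.1 -32.3] F [0.4 6.4 0.8] w 0.0094 gf 72.0 t 26.78
[[4.4, 11.5], [2.2, 12.1], [1.5, 12.2], [0.7, 12.2]]
```

Emit:
{"op": "jog_arm", "data": {"steps": [[[0, 3.5, 10], 0], [[0, 2.5, 10], 0], [[0, 1.5, 10], 0], [[0, 1, 8], 0], [[0, 0.5, 4], 0], [[0, 0, 2], 0], [[0, 0, 0], 0]]}}

```text
clock: 27.65
tool_pos: [0.5387, -0.1194, 0.065]
ee_rot: [-0.007, 1.0, 0.001, -0.002]
contact_force: [1.2, 5.4, -1.1]
width: 0.0091
gripper_force: 74.3
```

Emit:
{"op": "jog_arm", "data": {"steps": [[[0, 0, 2], 0], [[0, 0, 0], 0]]}}

```text
clock: 27.9
tool_pos: [0.5387, -0.1193, 0.0631]
ee_rot: [-0.007, 1.0, 0.001, -0.002]
contact_force: [0.1, 6.4, -0.7]
width: 0.0095
gripper_force: 74.3
```

```bash
python3 arc.py
```

```text
bar [-0.11817899  0.09540795] r 0.1946620154519481 angle 0.012429209475508286
pos [ 0.5387 -0.1193  0.0631] phi 90.86 turn -0.001 shift [ -4.2   1.1 -32.3] F [ 0.1  6.4 -0.7] w 0.0095 gf 74.3 t 27.9
[[0.5, 2.4]]
```

Emit:
{"op": "jog_arm", "data": {"steps": [[[0, 0, 1], 0], [[0, 0, 1], 0], [[0, 0, 0], 0]]}}

```text
clock: 28.28
tool_pos: [0.5387, -0.1192, 0.0612]
ee_rot: [-0.008, 1.0, 0.001, -0.002]
contact_force: [1.0, 6.1, 0.0]
width: 0.0093
gripper_force: 74.5
```

Emit:
{"op": "jog_arm", "data": {"steps": [[[0, 0, 1], 0], [[0, 0, 0], 0]]}}

```text
clock: 28.52
tool_pos: [0.5387, -0.1191, 0.0602]
ee_rot: [-0.008, 1.0, 0.001, -0.002]
contact_force: [0.9, 6.7, -0.6]
width: 0.0094
gripper_force: 74.5
```

Emit:
{"op": "jog_arm", "data": {"steps": [[[0, 0, 1], 0], [[0, 0, 0], 0]]}}

```text
clock: 28.78
tool_pos: [0.5387, -0.1191, 0.0593]
ee_rot: [-0.008, 1.0, 0.001, -0.002]
contact_force: [1.5, 7.1, -0.1]
width: 0.0093
gripper_force: 74.5
```

Emit:
{"op": "jog_arm", "data": {"steps": [[[0, 0, 1], 0], [[0, 0, 0], 0]]}}

```text
clock: 29.02
tool_pos: [0.5388, -0.1191, 0.0583]
ee_rot: [-0.008, 1.0, 0.001, -0.002]
contact_force: [-0.0, 6.5, -0.8]
width: 0.0094
gripper_force: 74.5
```

```bash
python3 - <<'E'
from h import *;from rig import r,cams
d=cams.get_image("side");h=cv2.cvtColor(d["frame"],cv2.COLOR_RGB2HSV)
O=(h[...,0]<15)&(h[...,1]>150);O[:, :200]=0;O[:,400:]=0;O[:200]=0
p=pts(d,O);p=p[abs(p[:,0]-.54)<.07];print(len(p),np.median(p,0),np.percentile(p[:,2],[50,95]))
togo(r.get_obs(),[.541,-.118,.2])
E
```

```text
153 [ 0.52241726 -0.12305198  0.1020772 ] [0.1020772  0.10551284]
pos [ 0.5387 -0.119   0.0583] phi 90.88 turn 0 shift [  -1.7    1.3 -141.7] F [-0.4  7.4 -1.3] w 0.0091 gf 74.5 t 29.08
```

Emit:
{"op": "jog_arm", "data": {"steps": [[[0, 0, 1], 0], [[0, 0, 1], 0], [[0, 0, 0], 0]]}}

```text
clock: 29.45
tool_pos: [0.5387, -0.119, 0.0563]
ee_rot: [-0.008, 1.0, 0.001, -0.002]
contact_force: [0.2, 7.8, -0.9]
width: 0.0096
gripper_force: 74.5
```

Emit:
{"op": "jog_arm", "data": {"steps": [[[0, 0, 1], 0], [[0, 0, 1], 0], [[0, 0, 0], 0]]}}

```text
clock: 29.82
tool_pos: [0.5387, -0.119, 0.0545]
ee_rot: [-0.008, 1.0, 0.001, -0.002]
contact_force: [-0.2, 7.2, 1.3]
width: 0.0095
gripper_force: 74.9
```

Emit:
{"op": "jog_arm", "data": {"steps": [[[0, 0, 1], 0], [[0, 0, 0], 0]]}}

```text
clock: 30.08
tool_pos: [0.5387, -0.1189, 0.0544]
ee_rot: [-0.008, 1.0, 0.002, -0.002]
contact_force: [-3.1, 7.2, 7.1]
width: 0.0094
gripper_force: 75.5
```

The upward force shows the lid is seated. I release with a small opening and retreat.

Emit:
{"op": "jog_arm", "data": {"steps": [[[0, 0, 0], 0], [[0, 0, 0], 0], [[0, 0, 0], 0], [[0, 0, -10], 0], [[0, 0, -30], 0], [[0, 0, -60], 0], [[0, 0, -60], 0], [[0, 60, 0], 0], [[0, 60, 0], 0], [[0, 0, 0], 0]], "grip": 38}}

```text
clock: 31.32
tool_pos: [0.5389, 0.006, 0.2159]
ee_rot: [-0.013, 1.0, 0.002, 0.0]
contact_force: [-0.4, -0.8, 0.3]
width: 0.0325
gripper_force: 0.0
```

```bash
python3 - <<'E'
from h import *;from rig import r,cams
togo(r.get_obs(),[.541,-.118,.2])
d=cams.get_image("top");h=cv2.cvtColor(d["frame"],cv2.COLOR_RGB2HSV)
O=(h[...,0]<15)&(h[...,1]>150);O[:,:300]=0;O[:,480:]=0;p=pts(d,O);p=p[(p[:,2]<.2)&(p[:,1]>-.16)];print('bar',len(p),np.median(p,0),rect(p))
m=np.zeros((420,560),bool);m[160:250,370:440]=1;q=pts(d,m)
for a,b in((-.30,-.28),(-.25,-.22),(-.19,-.17)):
    k=q[(q[:,1]>a)&(q[:,1]<b)&(abs(q[:,0]-.54)<.05)];print(a,len(k),np.median(k[:,2]))
E
```

```text
pos [0.5389 0.006  0.2159] phi 91.47 turn 0 shift [   1.1 -124.    15.5] F [-0.4 -0.8  0.3] w 0.0325 gf 0.0 t 31.32
bar 195 [ 0.53596309 -0.11782004  0.09905706] (array([ 538.5, -118.1]), array([120.4,  10.3]), 1.4)
-0.3 325 0.09956995380874095
-0.25 509 0.09989009569716929
-0.19 208 0.09910453105764788
```

The lid is level at 99 mm and the bar top is at 99 mm, so it is fully shut.

```bash
python3 -c "
from rig import order
print(order.finish_job())"
```

```text
the job is handed in; nothing more can be done
None
```

The blue plate lies flat on the jar lids, the lid was lowered under grip until it was fully shut and then let go, and I handed the job in at about 31 s of robot time; the hand-in returned no verdict.

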